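# Press a circuit board to the third click of a test fixture and hold it on the probes

### The job

On the blue board test fixture, pull the red lock tab forward to its end stop to free the press handle, then take the handle by its grip bar and pull it towards you by exactly three clicks from rest, so that the board sits on the tall probes only; do not let it reach the fourth click. The handle springs back, so finish while still holding it steadily at the third click. Leave the lock open and everything else on the bench where it is.

Things in the scene. Friction and masses are not known exactly. Their poses are not given: they have to be found in the camera images.
- fixture: board test fixture, fixed to the bench: blue box with black deck, 300 mm deep (x) x 340 wide (y), deck 85 mm up, carrying a green board, above it a clear pressure plate on four columns (tops 190 mm up), two cheeks and a press handle. Origin: centre of its underside; x to its back (away from the robot), y to its left (red lock tab on the right), z up.
- grip_bar (a point): grip of the press handle: straight level round bar along the fixture's y, 300 mm long, 14 mm thick, with a yellow sleeve 20 mm thick over its middle 130 mm, between two flat arms. The point: middle of the bar, in its axis; at rest about 300 mm above the bench, free on all sides (next thing below: column tops, 100 mm down at rest, 90 mm at three clicks).
- press_handle: the whole press handle: two flat aluminium arms joined by the grip bar, pivoted on the fixture's cheeks. Its origin is the point hinge; its axes are the fixture's at handle value 0 and turn with the handle.
- hinge (a point): middle of the handle's hinge axis (along the fixture's y), 50 mm behind the fixture's origin, 155 mm above the bench. The grip bar moves on a circle of 150 mm radius about it: at handle value q it lies 150*sin(0.262-q) mm behind (fixture +x) and 150*cos(0.262-q) mm above it: at rest 39 behind, 145 above; after three clicks 68 in front, 134 above.
- handle (a joint): turn of the press handle, rad: 0 at rest on its back stop, grows as the bar is pulled forward, end 1.222. A ratchet on the left hub clicks every 0.244 rad (37 mm of bar travel): click n has dropped in at n x 0.244, the third at 0.733. Pull 2 to 10 N at the bar, peaking half a click before, then dropping 3 to 6 N. It does not latch: let go, it springs back. Locked it has 0.04 rad of play.
- lock_tab (a point): middle of the gate lock's red upright finger tab: 22 mm along x, 14 mm wide along the fixture's y, 36 mm high, top 188 mm above the bench, free on both sides down to 120 mm above the bench. Locked it lies 55 mm in front of the fixture's origin, 145 mm to its right, 170 mm above the bench; it slides straight forward (fixture -x).
- gate_lock (a joint): slide of the gate lock, m: 0 locked (bolt under the handle's lug), 0.028 at its front end stop (tab pulled towards the robot), handle free. It takes 2 to 4 N and stays where it is left; it may start up to 0.006 out.
- probe_jar: small amber glass jar with a black cap, 30 mm across and 45 mm high, of spare probes; stands on the front left of the fixture's deck. Origin: centre of its underside. A bystander.
- driver: screwdriver with an orange handle, 180 mm long, lying on the bench to the left of the fixture. A bystander.
- spare_board: loose green circuit board, 100 x 140 mm, lying on the bench to the right of the fixture. A bystander.
- meter: yellow hand multimeter, 165 x 82 x 34 mm, lying on the bench. A bystander.
- mug: blue mug, 80 mm across and 90 mm high. A bystander.
- spool: bare metal spool, 60 mm across and 50 mm high, standing on end. A bystander.
- tweezers: steel tweezers, 125 mm long, lying on the bench. A bystander.

How it is judged:
On the way, in this order (a step that is already met when the one before it is completed fails the run):
1. the lock is pulled forward to its end stop (value of joint gate_lock above 0.0255 m), for 0.2 s.
2. the handle is brought to the third click and held by the fingers (value of joint handle between 0.66 and 0.845 rad and contact force between the fingers and press_handle above 2 N and value of joint gate_lock above 0.0255 m), for 0.3 s.
At the end, for the whole second after the job is handed in: The fingers still hold the grip bar (over 2 N of contact), the handle rests at the third click (0.66 to 0.845 rad), the lock is within 2.5 mm of its front end stop, and no other thing has moved more than 25 mm (all of step 2 and velocity of joint handle between -0.1 and 0.1 rad/s and not (distance of probe_jar from where it was at the start of the episode above 0.025 m) and not (distance of driver from where it was at the start of the episode above 0.025 m) and not (distance of spare_board from where it was at the start of the episode above 0.025 m) and not (distance of meter from where it was at the start of the episode above 0.025 m) and not (distance of mug from where it was at the start of the episode above 0.025 m) and not (distance of spool from where it was at the start of the episode above 0.025 m) and not (distance of tweezers from where it was at the start of the episode above 0.025 m)); the arm keeps its last pose, push and grip.
It fails at once if the handle reaches the fourth click (value of joint handle above 0.905 rad).
It fails at once if something else on the bench is moved more than 25 mm or tipped over (distance of any of probe_jar, driver, spare_board, meter, mug, spool, tweezers from where it was at the start of the episode above 0.025 m or angle between any of probe_jar, mug, spool's own z axis and vertical above 0.6 rad).
It also fails if it takes over 54 s, if anything falls off the work surface, if the arm or the gripper's body presses on something with over 40 N, if the wrist force passes 120 N, or if a joint passes its speed limit or range.

### The arm

A 6-joint arm with a two-finger parallel gripper is mounted at the origin on the work surface. World frame = base frame: x ahead of the robot, y to its left, z up, the work surface at z = 0. Lengths are in m, angles in rad, forces in N, time in s.
With the tool pointing down it reaches from about 0.25 to 0.775 m from the base axis. Payload 4 kg.
Tool frame: the origin (TCP) lies on the centre line of the jaws, within the pads' length; the fingertips stand robot.tcp_to_tips ahead of it and the grasp point (between the pads) lies 11 mm behind it (robot.tcp_to_tips is the distance from the TCP to the fingertips, in m); z points along the fingers, y is the direction in which the jaws open and shut (so a half turn about z gives the same grasp; the last joint's range is limited). The gripper opens to 94 mm and grips with 3 to 60 N. Pads are 16 mm wide; open, the fingers measure 119 mm over their backs; the gripper's body (75 mm by 177 mm) begins 78 mm behind the grasp point.
Start: joints at [1.199, 0.087, 1.371, -0, 1.684, -0.103], TCP at [0.146, 0.53, 0.178] pointing down, gripper open.
Joint ranges: [-3.1, 3.1], [-0.76, 2.03], [0.27, 2.55], [-1.08, 4.22], [0.17, 2.65], [-2.57, 2.57]. Speed limits (rad/s): [2.79, 2.79, 3.14, 3.14, 3.14, 3.14].

### API

Orientations are given as a unit quaternion [w, x, y, z].
In Python, from rig import robot gives the robot as it stands. The module is installed in compiled form; this text tells all that it offers.
- The arm moves only by the tool servo_tool, never from a script. Its argument "rows" is one flat list of numbers, 6 for each row, row after row: the shift along the world's x, y, z in mm, then the turn, a rotation vector about the world's x, y, z in degrees. In form: [tx, ty, tz, ax, ay, az, tx, ty, tz, ax, ay, az, ...]. A call has exactly 5 rows; each row is the pose to reach, as a shift and turn from the pose measured when the call began; what a row does not reach only later rows make up. A row lasts 1/8 s, in which the tool goes at most 62.5 mm and 10.7 degrees, less where a joint would pass 70% of its speed; a pose out of reach is approached as far as the arm can. A call with a gripper value outside its range is refused whole. "claw" is the gripper's target within -1 to 1 (fully open at 1, half-way at 0, shut at -1), set as the call begins (left out, the last holds). The fingers move at their own pace and stop on an object; the grip force is fixed at half the most. Time passes only in rows, so rows that repeat a pose let the fingers close, or fill a call up. It gives the time, the measured TCP pose, the force and the opening at its end, in the units of the state.
- robot.get_state(): the state, without advancing time (a new reading comes with each control period).
- robot.grab_frame(name): name is "scene" or "top"; returns a dict with "image" (400x640x3 uint8, red, green, blue), "camera_matrix" (3x3 intrinsics, pixels), "camera_from_world" (4x4, takes a point from world to camera coordinates). Camera axes: x right, y down, z forward; pixel columns grow to the right and rows downward; lengths in m; the calibration is good to about 2 mm. A picture is of the moment at which its call begins. There is no depth.
- robot.sign_off(): hands the job in, once; it reports no verdict.
The state is a dict: "t": time; "q": joint angles; "qd": joint speeds; "effort": joint torques, N m; "eef_pos": TCP position; "eef_rot": TCP orientation; "wrist_force": force on the tool from outside, world axes, zero at the start; "moment": the same for the moment, N m; "finger_gap": finger opening in m.
Only numpy, scipy, OpenCV 4.12 (cv2) and the standard library are available. Lean on these libraries where they do the work, as an engineer would, in place of code of your own. Each camera call takes 0.05 s, during which the arm holds its last target.

## Working session

There is one attempt and no reset: what is moved stays moved. The work goes in short steps, Python scripts to look and compute and a tool call to move; the robot and the scene stay as the last step left them, time stands still between calls to the robot, and variables do not carry over. Pictures are saved under pics/ and viewed, and the job is handed in when it is done.

Besides the shell and the picture viewer there is one more tool, called after ">>>" in YAML: its name, and indented under it one key for each argument. servo_tool: Moves the arm, as the interface text tells. Its arguments: {"type":"object","properties":{"rows":{"type":"array","items":{"type":"number"}},"claw":{"type":"number"}},"required":["rows"]}

```bash
mkdir -p pics; python3 - <<'E'
from rig import robot
import cv2,numpy as np
print(robot.tcp_to_tips, robot.get_state())
for n in("scene","top"):
    f=robot.grab_frame(n); cv2.imwrite(f"pics/{n}0.png",f["image"][:,:,::-1])
    np.savez(f"pics/{n}0.npz",**f); print(f["camera_matrix"],f["camera_from_world"])
E
```

```text
0.008 {'t': 0.0, 'q': array([ 1.19887793e+00,  8.79681388e-02,  1.37221873e+00, -1.53371113e-05,
        1.68360034e+00, -1.03094950e-01]), 'qd': array([ 0.00096152, -0.00034578,  0.00069875,  0.00058385, -0.0001359 ,
        0.00080475]), 'effort': array([-1.53064870e-03, -3.40165186e+01, -3.02430439e+01,  7.16718799e-02,
        3.27499607e-02, -1.62267697e-04]), 'eef_pos': array([0.14586698, 0.52968298, 0.17671509]), 'eef_rot': array([-2.50760522e-04,  1.34008132e-01,  9.90979625e-01, -1.06826678e-03]), 'wrist_force': array([-0.01486111,  0.3951523 , -0.48851412]), 'moment': array([ 0.01292428,  0.02279278, -0.04800038]), 'finger_gap': 0.09345559500024375}
[[375.48115972   0.         316.25985636]
 [  0.         375.48115972 196.6012697 ]
 [  0.           0.           1.        ]] [[ 0.54444278  0.83878483  0.00469801 -0.27833932]
 [ 0.69137199 -0.44557378 -0.56874315 -0.25793932]
 [-0.47495981  0.31289618 -0.82250177  1.52365013]
 [ 0.          0.          0.          1.        ]]
[[390.41556071   0.         324.26966108]
 [  0.         390.41556071 203.60337142]
 [  0.           0.           1.        ]] [[ 0.11599252 -0.9932296   0.00637937 -0.0761492 ]
 [-0.9726806  -0.1148884  -0.20172531  0.54947346]
 [ 0.20109247  0.01719353 -0.97942136  1.36918164]
 [ 0.          0.          0.          1.        ]]
```

View pics/scene0.png

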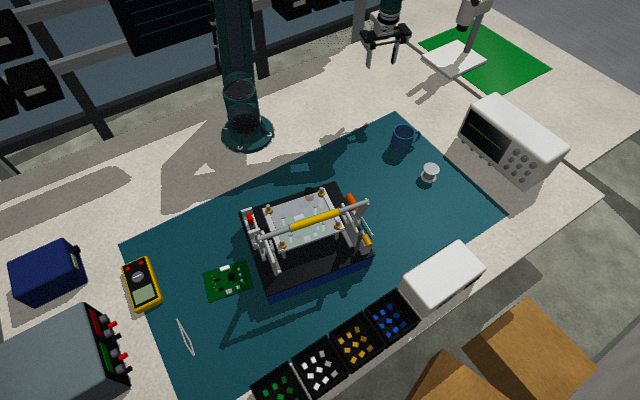

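View pics/top0.png

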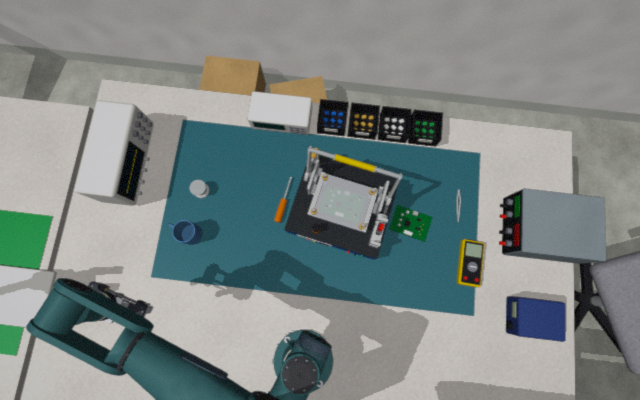

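The scene view (taken from behind) shows the yellow sleeve near (316,220) and the red tab near (250,217). In the top view, the sleeve is near (355,162) and the tab near (379,230). The fixture is turned about 15°.

```bash
cat > h.py <<'E'
import cv2,numpy as np
def load(n): return dict(np.load(f"pics/{n}.npz"))
def P(f): return f["camera_matrix"]@f["camera_from_world"][:3]
def proj(f,X):
    p=P(f)@np.append(X,1); return p[:2]/p[2]
def tri(fa,a,fb,b):
    X=cv2.triangulatePoints(P(fa),P(fb),np.float64(a).reshape(2,1),np.float64(b).reshape(2,1)).ravel(); return X[:3]/X[3]
def plane(f,p,z):
    H=P(f); M=np.c_[H[:,0],H[:,1],H[:,2]*z+H[:,3]]; r=np.linalg.solve(M,[*p,1]); return np.r_[r[:2]/r[2],z]
def mask(f,lo,hi,roi):
    h=cv2.cvtColor(f["image"],cv2.COLOR_RGB2HSV); m=cv2.inRange(h,np.array(lo),np.array(hi)); k=np.zeros_like(m); x0,y0,x1,y1=roi; k[y0:y1,x0:x1]=m[y0:y1,x0:x1]; return k
def blob(m):
    n,l,s,c=cv2.connectedComponentsWithStats(m); i=1+np.argmax(s[1:,4]); return c[i],s[i],l==i
E
python3 - <<'E'
from h import *
S,T=load("scene0"),load("top0")
R={}
for n,f,ry,rr in(("s",S,(280,195,350,245),(235,200,262,232)),("t",T,(325,145,385,180),(368,212,392,252))):
    c,s,l=blob(mask(f,(20,120,90),(35,255,255),ry)); print(n,"yellow",c,s)
    pts=np.argwhere(l)[:,::-1].astype(np.float32); r=cv2.minAreaRect(pts); print(r)
    b=cv2.boxPoints(r); b=b[np.argsort(b[:,0])]; R[n]=(c,b[:2].mean(0),b[2:].mean(0))
    m=mask(f,(0,130,70),(8,255,255),rr)|mask(f,(172,130,70),(180,255,255),rr); c,s,l=blob(m); print("red",c,s); R[n+'r']=c
    x0,y0,x1,y1=(225,170,385,310) if n=="s" else (280,140,440,270)
    cv2.imwrite(f"pics/z{n}.png",cv2.resize(f["image"][y0:y1,x0:x1,::-1],None,fx=5,fy=4.2,interpolation=cv2.INTER_CUBIC) if 0 else cv2.resize(f["image"][y0:y1,x0:x1,::-1],None,fx=4,fy=4,interpolation=cv2.INTER_CUBIC))
print("grip",tri(S,R["s"][0],T,R["t"][0]))
print("end L",tri(S,R["s"][2],T,R["t"][1]),"end R",tri(S,R["s"][1],T,R["t"][2]))
print("red",tri(S,R["sr"],T,R["tr"]),plane(T,R["tr"],.178),plane(S,R["sr"],.178))
E
```

```text
s yellow [314.77922078 218.92467532] [290 208  50  23 385]
((314.8304138183594, 218.96588134765625), (7.793403148651123, 50.24628829956055), 71.1139144897461)
red [249.71428571 218.19642857] [246 213   8  12  56]
t yellow [354.36       162.76363636] [334 154  41  18 275]
((354.1366882324219, 162.6937713623047), (41.09537887573242, 6.904689788818359), 16.927515029907227)
red [380.67567568 226.86486486] [378 223   7   8  37]
grip [ 0.64281515 -0.09233848  0.30161946]
end L [ 0.65526263 -0.02892967  0.30160295] end R [ 0.63089747 -0.15389074  0.30138075]
red [ 0.47421288 -0.20746725  0.17524229] [ 0.47367551 -0.20734882  0.178     ] [ 0.47604122 -0.20764985  0.178     ]
```

```bash
ls pics
```

```text
scene0.npz
scene0.png
top0.npz
top0.png
zs.png
zt.png
```

View pics/zs.png

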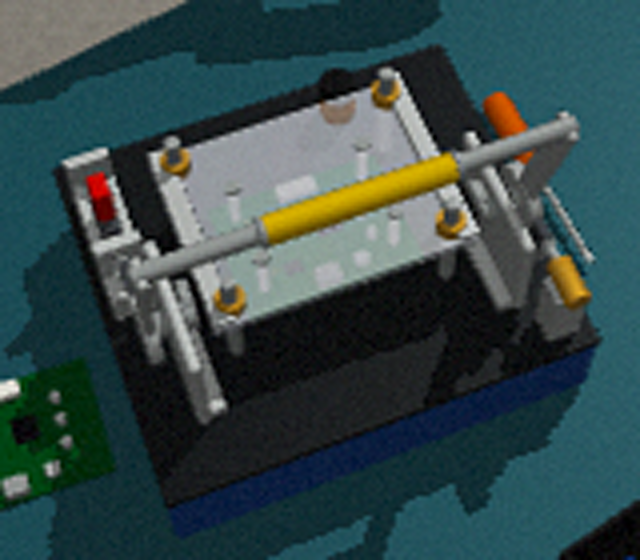

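View pics/zt.png

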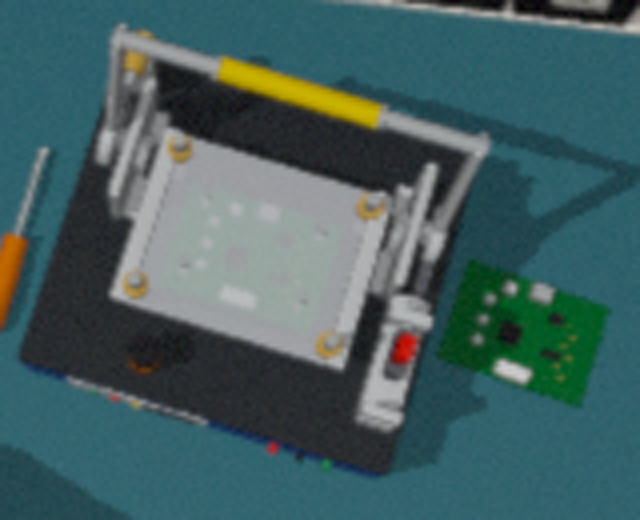

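```bash
python3 - <<'E'
from h import *
T=load("top0");S=load("scene0")
O=np.array([.5555,-.0753]);a=np.deg2rad(-11.03);R=np.array([[np.cos(a),-np.sin(a)],[np.sin(a),np.cos(a)]])
q=lambda u,v:(280+u/4,140+v/4)
for n,u,v,z in [("colFR",330,343,.19),("colBR",371,203,.19),("plateFR",345,368,.17),("plateBR",390,195,.17),("railFtop",382,410,.13),("railback",412,300,.16),("tabtop",405,340,.188),("deckFR",385,472,.085),("deckFL",22,365,.085)]:
    p=plane(T,q(u,v),z)[:2]; print(n,p.round(3),"fix",(R.T@(p-O)).round(3))
E
```

```text
colFR [ 0.468 -0.146] fix [-0.072 -0.086]
colBR [ 0.589 -0.169] fix [ 0.051 -0.085]
plateFR [ 0.452 -0.163] fix [-0.085 -0.105]
plateBR [ 0.603 -0.186] fix [ 0.068 -0.1  ]
railFtop [ 0.426 -0.201] fix [-0.103 -0.148]
railback [ 0.518 -0.214] fix [-0.011 -0.143]
tabtop [ 0.478 -0.207] fix [-0.05  -0.144]
deckFR [ 0.378 -0.214] fix [-0.148 -0.17 ]
deckFL [0.434 0.112] fix [-0.155  0.161]
```

>>> servo_tool:
  rows: [0, 0, 60, 0, 0, 0, 0, 0, 120, 0, 0, 0, 40, -80, 130, 0, 0, 0, 80, -140, 130, 0, 0, 0, 100, -200, 130, 0, 0, 4]
  claw: -0.25

```text
t: 0.72
eef_pos: [0.232, 0.3621, 0.306]
eef_rot: [-0.0, 0.098, 0.995, -0.001]
wrist_force: [1.1, 0.3, 0.9]
finger_gap: 0.0478
```

>>> servo_tool:
  rows: [40, -60, 0, 0, 0, 0, 70, -115, 0, 0, 0, 0, 100, -170, 0, 0, 0, 0, 120, -230, 0, 0, 0, 0, 140, -290, 0, 0, 0, 0]

```text
t: 1.35
eef_pos: [0.3681, 0.0824, 0.3055]
eef_rot: [-0.0, 0.098, 0.995, -0.001]
wrist_force: [0.6, 0.6, -0.6]
finger_gap: 0.0355
```

>>> servo_tool:
  rows: [20, -60, 0, 0, 0, 0, 40, -120, 0, 0, 0, 0, 60, -180, 0, 0, 0, 0, 80, -240, 0, 0, 0, 0, 90, -270, 0, 0, 0, 0]

```text
t: 1.98
eef_pos: [0.458, -0.1903, 0.3041]
eef_rot: [-0.001, 0.099, 0.995, -0.001]
wrist_force: [-0.0, 0.8, 1.0]
finger_gap: 0.0352
```

>>> servo_tool:
  rows: [8, -8, -20, 0, 0, 0, 16, -17, -50, 0, 0, 0, 16, -17, -85, 0, 0, 0, 16, -17, -85, 0, 0, 0, 16, -17, -85, 0, 0, 0]

```text
t: 2.6
eef_pos: [0.4744, -0.2074, 0.2204]
eef_rot: [-0.001, 0.099, 0.995, -0.001]
wrist_force: [0.1, 0.2, 0.5]
finger_gap: 0.0347
```

```bash
cat > snap.py <<'E'
import sys
from rig import robot
from h import *
k,box=sys.argv[1],[int(v) for v in sys.argv[2:]]
for n,b in(("scene",box[:4]),("top",box[4:])):
    if not b: continue
    f=robot.grab_frame(n); np.savez(f"pics/{n}{k}.npz",**f); x0,y0,x1,y1=b
    cv2.imwrite(f"pics/{n}{k}.png",cv2.resize(f["image"][y0:y1,x0:x1,::-1],None,fx=5,fy=5,interpolation=cv2.INTER_CUBIC))
E
python3 snap.py 1 210 150 330 260 310 150 430 260
```

```text
(no output)
```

View pics/scene1.png

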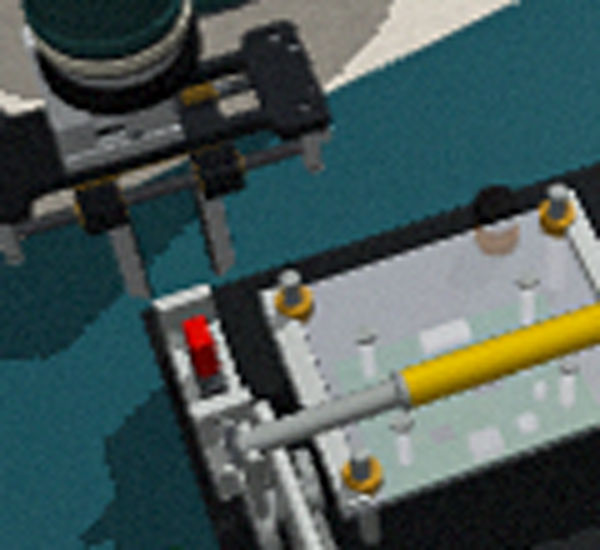

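View pics/top1.png

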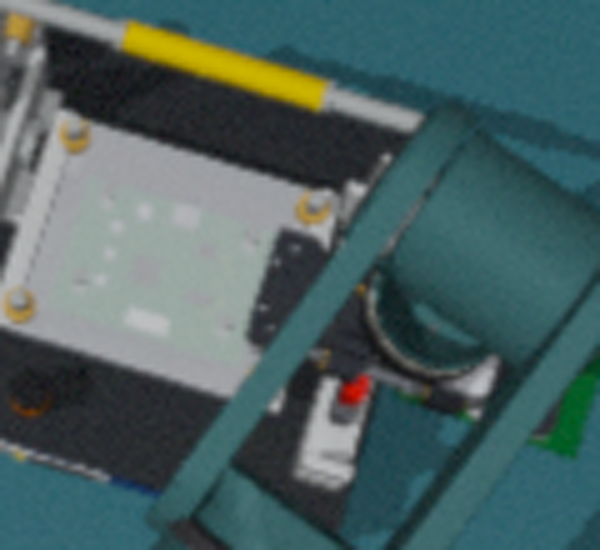

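```bash
python3 - <<'E'
from h import *
S,T=load("scene1"),load("top1")
for X in([.4744,-.2074,.2124],[.4744,-.2074,.178],[.474,-.207,.188]):
    s=proj(S,X);t=proj(T,X);print((s-[210,150])*5,(t-[310,150])*5)
E
```

```text
[189.02272668 306.87745761] [361.48143856 375.53850167]
[197.65265395 338.74494381] [353.5512605  383.25102266]
[195.49361316 328.83404624] [355.15144474 381.5820657 ]
```

>>> servo_tool:
  rows: [0, 0, -20, 0, 0, 0, 0, 0, -28, 0, 0, 0, 0, 0, -28, 0, 0, 0, 0, 0, -28, 0, 0, 0, 0, 0, -28, 0, 0, 0]

```text
t: 3.32
eef_pos: [0.4752, -0.2078, 0.1942]
eef_rot: [0.001, 0.099, 0.995, -0.002]
wrist_force: [-0.4, -0.4, -0.1]
finger_gap: 0.0356
```

```bash
sed -i 's/fx=5,fy=5/fx=8,fy=8/' snap.py; python3 snap.py 2 220 170 300 240 340 190 420 250
```

```text
(no output)
```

View pics/scene2.png

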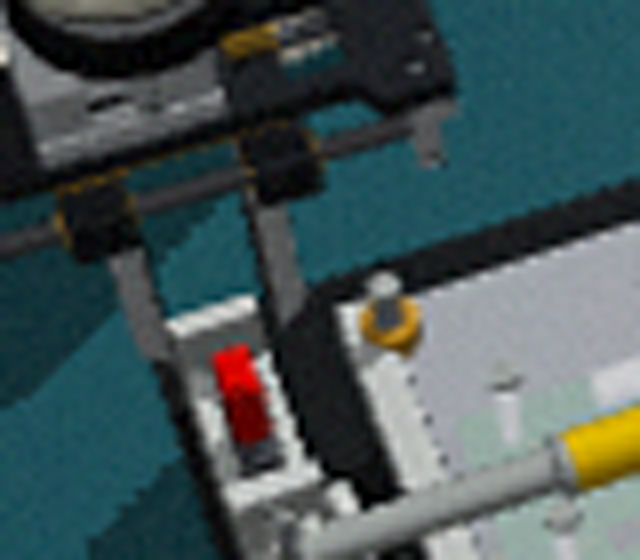

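View pics/top2.png

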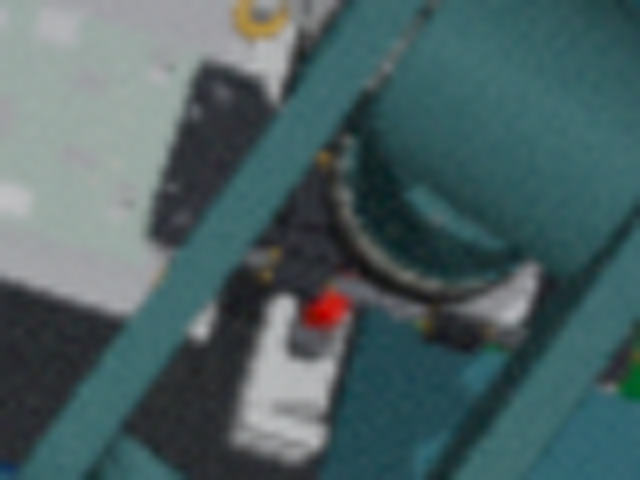

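```bash
python3 - <<'E'
from h import *
S,T=load("scene2"),load("top2")
for z in(.186,.2,.21):
  for d in(.024,-.024):
    X=[.4752+.19*d,-.2078+.98*d,z];print(z,d,(proj(S,X)-[220,170])*8)
g=cv2.imread("pics/scene2.png"); cv2.imwrite("pics/scene2b.png",np.clip(g.astype(float)*3,0,255).astype('u1'))
E
```

```text
0.186 0.024 [297.17818939 351.43316361]
0.186 -0.024 [168.4522455  393.73109025]
0.2 0.024 [292.29016508 330.64223061]
0.2 -0.024 [162.12234469 373.1951395 ]
0.21 0.024 [288.73402847 315.51640605]
0.21 -0.024 [157.51638895 358.25214388]
```

View pics/scene2b.png

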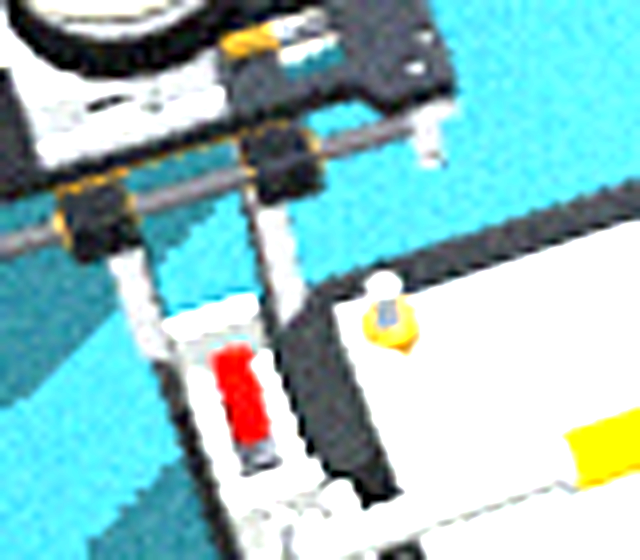

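>>> servo_tool:
  rows: [0, 0, -8, 0, 0, 0, 0, 0, -16, 0, 0, 0, -1, 0, -24, 0, 0, 0, -1, 0, -28, 0, 0, 0, -1, 0, -28, 0, 0, 0]

```text
t: 4.05
eef_pos: [0.4738, -0.2077, 0.1653]
eef_rot: [0.0, 0.099, 0.995, -0.002]
wrist_force: [0.2, -0.5, -0.0]
finger_gap: 0.0353
```

```bash
python3 snap.py 3 220 170 300 240
```

```text
(no output)
```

View pics/scene3.png

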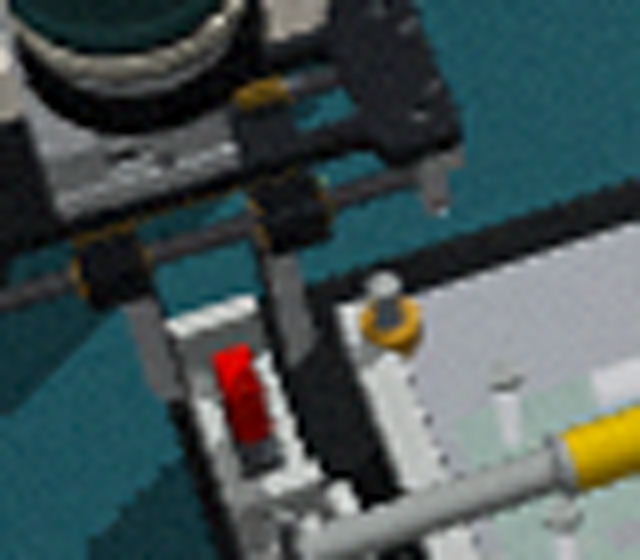

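>>> servo_tool:
  rows: [0, 0, 0, 0, 0, 0, 0, 0, 0, 0, 0, 0, 0, 0, 0, 0, 0, 0, 0, 0, 0, 0, 0, 0, 0, 0, 0, 0, 0, 0]
  claw: -1

```text
t: 4.72
eef_pos: [0.4741, -0.2078, 0.1658]
eef_rot: [0.001, 0.099, 0.995, -0.002]
wrist_force: [-0.6, -0.6, 0.1]
finger_gap: 0.0006
```

```bash
python3 snap.py 4 220 170 300 240 340 190 420 250; python3 -c "
from h import *
for n,o in(('scene',(220,170)),('top',(340,190))):
    f=load(n+'4')
    for z in(.158,.17,.188): print(n,z,(proj(f,[.4741,-.2078,z])-o)*8)"
```

```text
scene 0.158 [242.59691329 410.35152485]
scene 0.17 [237.99121638 393.38843372]
scene 0.188 [230.92465718 367.36182146]
top 0.158 [319.49564704 300.90091657]
top 0.17 [323.72385645 296.80403579]
top 0.188 [330.21212269 290.51729578]
```

View pics/scene4.png

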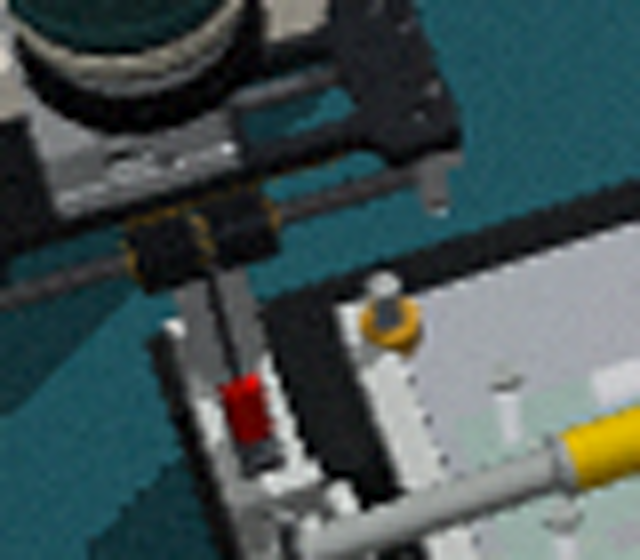

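View pics/top4.png

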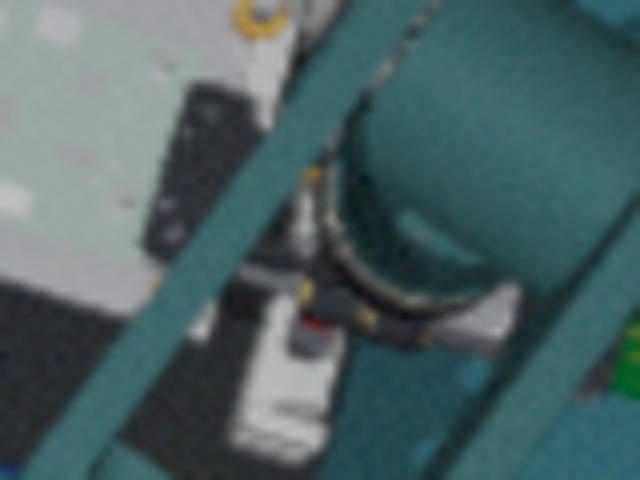

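```bash
python3 - <<'E'
from h import *
S,T=load("scene4"),load("top4")
for s,t in [((205,238),(367,318)),((272,205),(307,292)),((132,252),(425,335)),((200,225),(367,318))]:
    X=tri(S,np.array(s)/8+[220,170],T,np.array(t)/8+[340,190]);print(X, (proj(S,X)-[220,170])*8,(proj(T,X)-[340,190])*8)
from rig import robot
f=robot.grab_frame("scene");cv2.imwrite("pics/sc5.png",cv2.resize(f["image"][130:260,180:340,::-1],None,fx=4.5,fy=4.5,interpolation=cv2.INTER_CUBIC))
f=robot.grab_frame("top");cv2.imwrite("pics/tp5.png",cv2.resize(f["image"][150:280,310:470,::-1],None,fx=4.5,fy=4.5,interpolation=cv2.INTER_CUBIC))
E
```

```text
[ 0.45761885 -0.20810302  0.24895643] [182.95262444 240.57159127] [350.74690342 309.64986477]
[ 0.46363438 -0.18348677  0.2570289 ] [251.50028089 207.52022226] [291.92058426 284.03163018]
[ 0.45253072 -0.23136407  0.25295958] [113.2618738  254.14189821] [411.10784408 328.14920736]
[ 0.45643146 -0.20769042  0.25521816] [179.62801031 227.40044588] [351.94605934 310.30592438]
```

View pics/tp5.png

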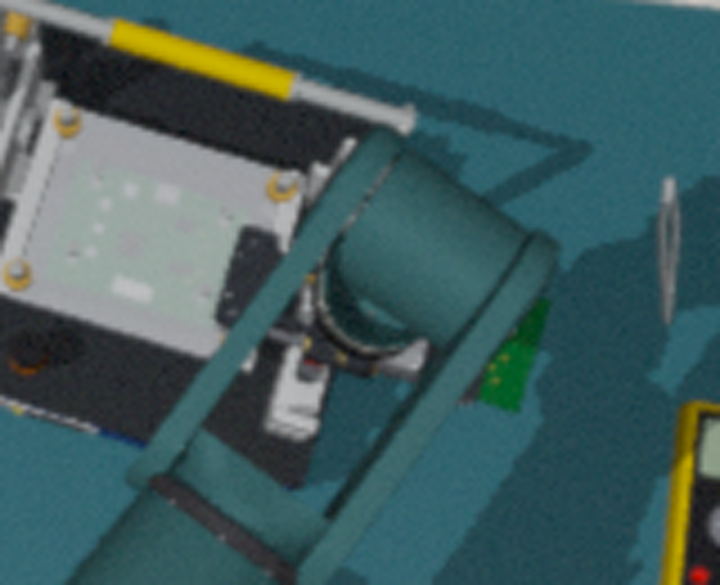

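View pics/sc5.png

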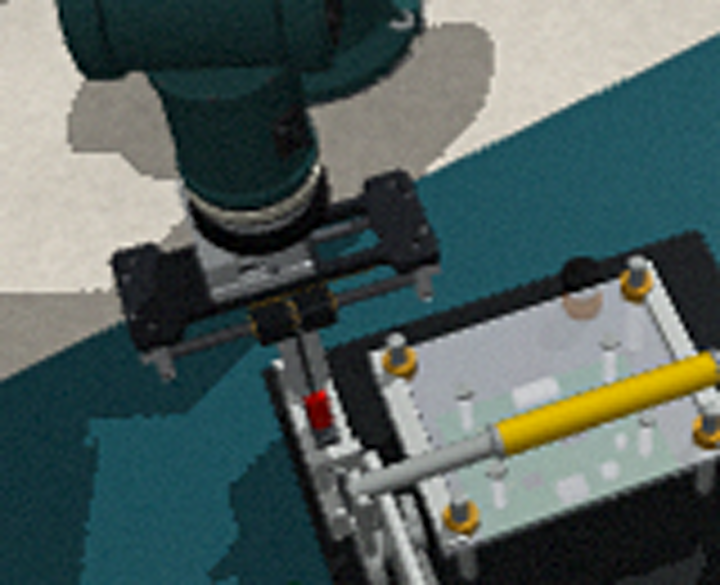

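The fingers shut on nothing. In the scene view the tips hide the top of the tab, so they sit just above it, about 25 mm higher than the TCP figure implies. The tab is free down to 120 mm, so I can go 25 mm lower and try again.

>>> servo_tool:
  rows: [0, 0, 4, 0, 0, 0, 0, 0, 4, 0, 0, 0, 0, 0, 4, 0, 0, 0, 0, 0, 4, 0, 0, 0, 0, 0, 4, 0, 0, 0]
  claw: -0.25

```text
t: 5.55
eef_pos: [0.474, -0.2078, 0.1697]
eef_rot: [0.001, 0.099, 0.995, -0.002]
wrist_force: [-0.5, 0.5, 0.3]
finger_gap: 0.0354
```

>>> servo_tool:
  rows: [0, 0, -10, 0, 0, 0, 0, 0, -20, 0, 0, 0, 0, 0, -27, 0, 0, 0, 0, 0, -27, 0, 0, 0, 0, 0, -27, 0, 0, 0]

```text
t: 6.18
eef_pos: [0.4741, -0.2078, 0.1428]
eef_rot: [0.001, 0.099, 0.995, -0.002]
wrist_force: [0.3, -0.4, 0.6]
finger_gap: 0.0356
```

```bash
python3 snap.py 6 220 170 300 240 
```

```text
(no output)
```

View pics/scene6.png

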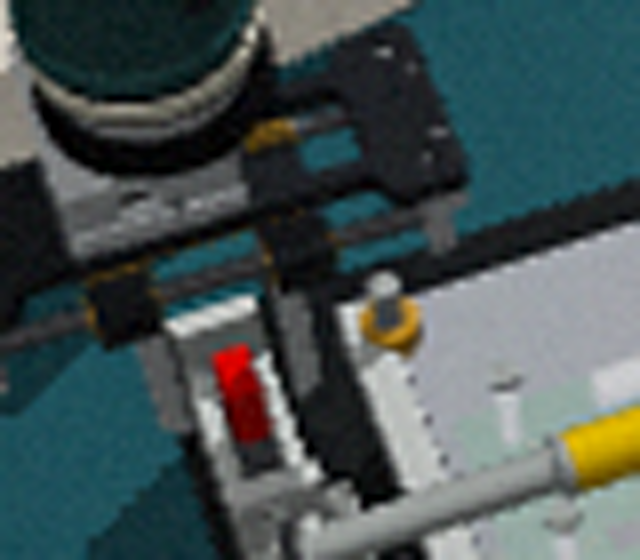

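>>> servo_tool:
  rows: [0, 0, 0, 0, 0, 0, 0, 0, 0, 0, 0, 0, 0, 0, 0, 0, 0, 0, 0, 0, 0, 0, 0, 0, 0, 0, 0, 0, 0, 0]
  claw: -1

```text
t: 6.85
eef_pos: [0.4747, -0.2066, 0.1434]
eef_rot: [0.001, 0.099, 0.995, -0.001]
wrist_force: [0.6, 5.1, 2.8]
finger_gap: 0.0134
```

```bash
python3 snap.py 7 220 170 300 240 
```

```text
(no output)
```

View pics/scene7.png

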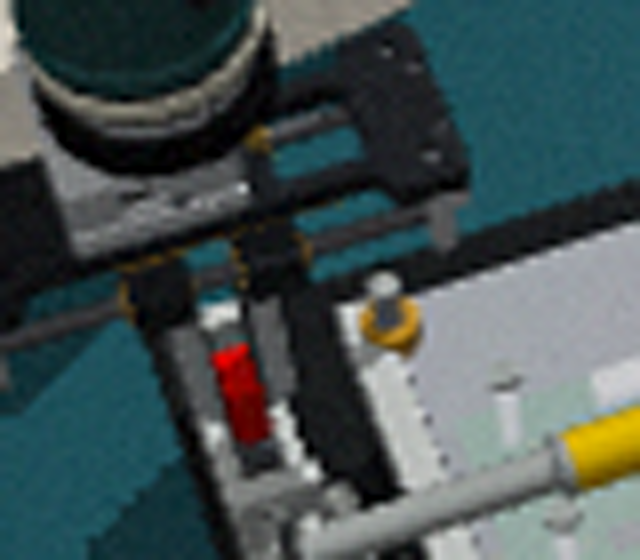

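The fingers now hold the tab (gap 13.4 mm). I'll pull it forward.

>>> servo_tool:
  rows: [-5, 1, 0, 0, 0, 0, -10, 2, 0, 0, 0, 0, -15, 3, 0, 0, 0, 0, -20, 4, 0, 0, 0, 0, -24, 4.7, 0, 0, 0, 0]

```text
t: 7.52
eef_pos: [0.4504, -0.2018, 0.1434]
eef_rot: [0.001, 0.099, 0.995, -0.001]
wrist_force: [2.6, 3.2, -0.6]
finger_gap: 0.0138
```

>>> servo_tool:
  rows: [-2, 0.4, 0, 0, 0, 0, -4, 0.8, 0, 0, 0, 0, -5, 1, 0, 0, 0, 0, -6, 1.2, 0, 0, 0, 0, -6, 1.2, 0, 0, 0, 0]

```text
t: 8.15
eef_pos: [0.4473, -0.2013, 0.1434]
eef_rot: [0.005, 0.099, 0.995, -0.001]
wrist_force: [11.0, 0.8, -3.1]
finger_gap: 0.0135
```

```bash
python3 snap.py 8 220 170 300 240 340 190 420 250
```

```text
(no output)
```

View pics/scene8.png

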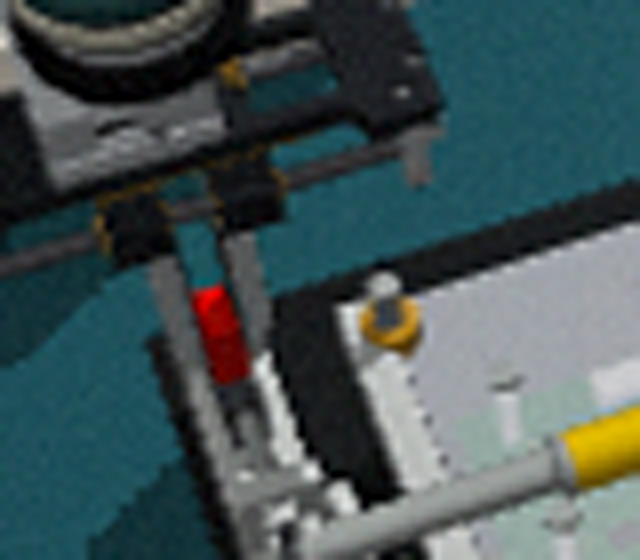

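>>> servo_tool:
  rows: [0, 0, 0, 0, 0, 0, 0, 0, 0, 0, 0, 0, 0, 0, 15, 0, 0, 0, 0, 0, 60, 0, 0, 0, 0, 0, 110, 0, 0, 0]
  claw: -0.2

```text
t: 8.88
eef_pos: [0.4465, -0.2013, 0.255]
eef_rot: [0.004, 0.099, 0.995, -0.001]
wrist_force: [0.5, -0.8, 0.1]
finger_gap: 0.0375
```

```bash
python3 snap.py 9 220 170 300 240; python3 -c "
from h import *
f=load('scene9');c,s,l=blob(mask(f,(0,130,70),(8,255,255),(235,195,262,232)));print(c,s)
a=plane(load('scene0'),(249.714,218.196),.175);b=plane(f,c,.175);print(np.linalg.norm(a-b),b)"
```

```text
[247.01923077 210.96153846] [244 206   7  12  52]
0.026933187495659417 [ 0.44767123 -0.20238036  0.175     ]
```

View pics/scene9.png

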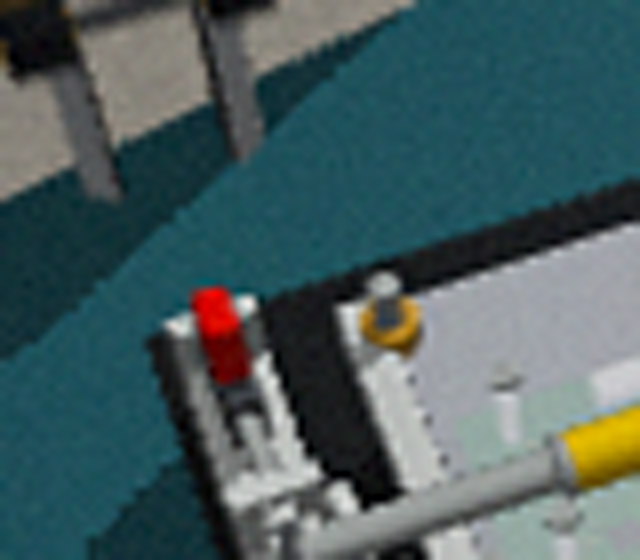

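```bash
python3 -c "
from h import *
f=load('scene9')
for z in(.247,.262,.27,.277,.285): print(z,(proj(f,[.4465,-.2013,z])-[220,170])*8)
from rig import robot
f=robot.grab_frame('top');cv2.imwrite('pics/tp9.png',cv2.resize(f['image'][130:280,310:470,::-1],None,fx=4,fy=4))
"
```

```text
0.247 [186.99334789 212.73178695]
0.262 [180.23489562 187.92560215]
0.27 [176.56396089 174.45182421]
0.277 [173.31307006 162.51977299]
0.285 [169.55256956 148.71725331]
```

>>> servo_tool:
  rows: [0, 0, 60, 0, 0, -10, 0, 0, 120, 0, 0, -20, 20, 5, 140, 0, 0, -30, 40, 10, 140, 0, 0, -40, 60, 20, 140, 0, 0, -50]
  claw: 0.1

```text
t: 9.6
eef_pos: [0.5096, -0.1832, 0.4023]
eef_rot: [0.008, 0.513, 0.858, -0.009]
wrist_force: [0.8, 0.1, -0.2]
finger_gap: 0.0521
```

>>> servo_tool:
  rows: [25, 15, 0, 0, 0, -10, 50, 30, 0, 0, 0, -20, 75, 50, 0, 0, 0, -30, 100, 70, 0, 0, 0, -40, 110, 80, 0, 0, 0, -40]

```text
t: 10.22
eef_pos: [0.6204, -0.1025, 0.4012]
eef_rot: [0.004, 0.775, 0.632, -0.012]
wrist_force: [-0.1, -0.7, -0.2]
finger_gap: 0.0518
```

>>> servo_tool:
  rows: [10, 5, -10, 0, 0, 0, 22, 10, -40, 0, 0, 0, 22, 10, -70, 0, 0, 0, 22, 10, -77, 0, 0, 0.5, 22, 10, -77, 0, 0, 0.5]

```text
t: 10.85
eef_pos: [0.6419, -0.093, 0.3245]
eef_rot: [0.004, 0.772, 0.635, -0.012]
wrist_force: [-0.5, -0.3, -0.4]
finger_gap: 0.0514
```

```bash
sed -i 's/fx=8,fy=8/fx=6,fy=6/' snap.py; python3 snap.py 10 250 150 370 245 290 110 410 205;python3 -c "
from h import *
f=load('scene10');print((proj(f,[.6428,-.0923,.3016])-[250,150])*6)
for z in (.32,.34): print((proj(f,[.6428,-.0923,z])-[250,150])*6)"
```

```text
[387.09058536 413.78573171]
[387.12979213 390.52508781]
[387.1738876  364.36407364]
```

View pics/scene10.png

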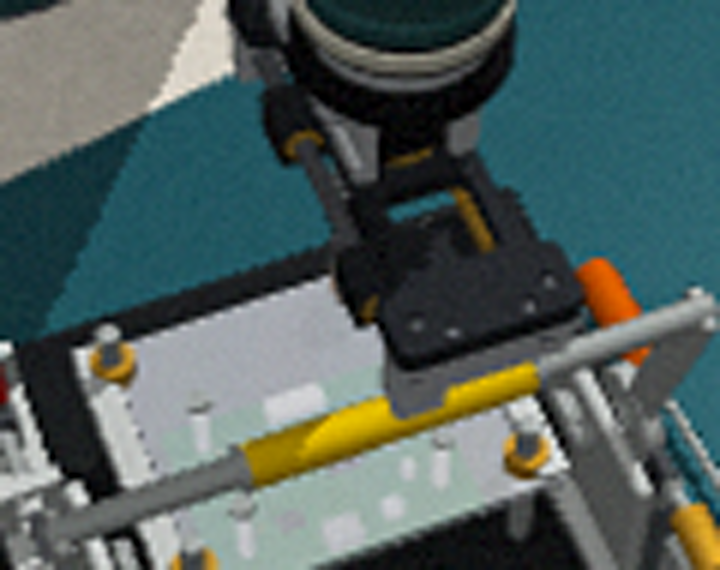

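View pics/top10.png

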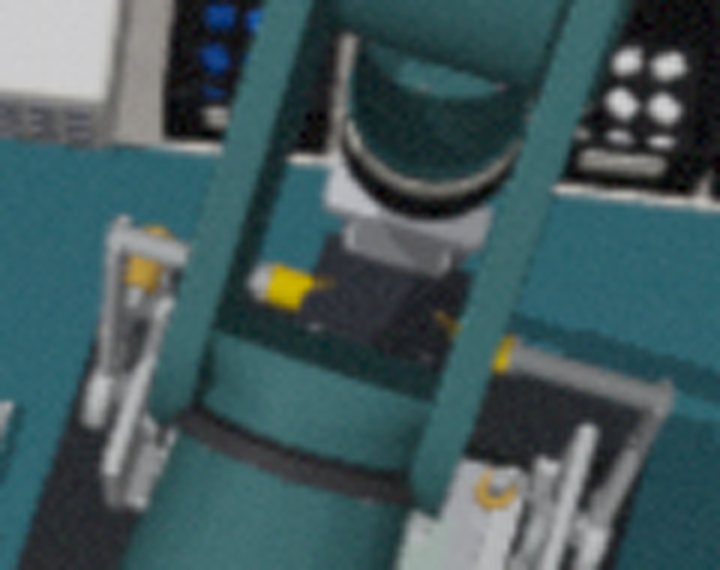

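```bash
python3 -c "
from h import *
f=load('scene10')
for z in (.316,.33,.342):
  for d in(.026,.038,-.026):
    print(z,d,(proj(f,[.6419+.98*d,-.093-.2*d,z])-[250,150])*6)
for d in(.05,.0885): print('body',d,(proj(f,[.6419+.98*d,-.093-.2*d,.41])-[250,150])*6)"
```

```text
0.316 0.026 [407.70854999 445.61905939]
0.316 0.038 [418.65009518 469.55918994]
0.316 -0.026 [361.99346618 345.594332  ]
0.33 0.026 [408.00157631 427.90051246]
0.33 0.038 [419.08546323 452.02256364]
0.33 -0.026 [361.71302775 327.16195878]
0.342 0.026 [408.2587454  412.35015979]
0.342 0.038 [419.46761951 436.62930727]
0.342 -0.026 [361.46707729 310.9963753 ]
body 0.05 [433.96205433 368.07893446]
body 0.0885 [474.25893302 452.84277911]
```

>>> servo_tool:
  rows: [1, 0, -12, 0, 0, 0, 1, 0, -26, 0, 0, 0, 1, 0, -40, 0, 0, 0, 1, 0, -55, 0, 0, 0, 1, 0, -62, 0, 0, 0]

```text
t: 11.58
eef_pos: [0.6431, -0.0929, 0.2626]
eef_rot: [0.005, 0.772, 0.635, -0.011]
wrist_force: [-0.4, 0.7, 0.2]
finger_gap: 0.0523
```

```bash
python3 snap.py 11 250 150 370 245 290 110 410 205
```

```text
(no output)
```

View pics/scene11.png

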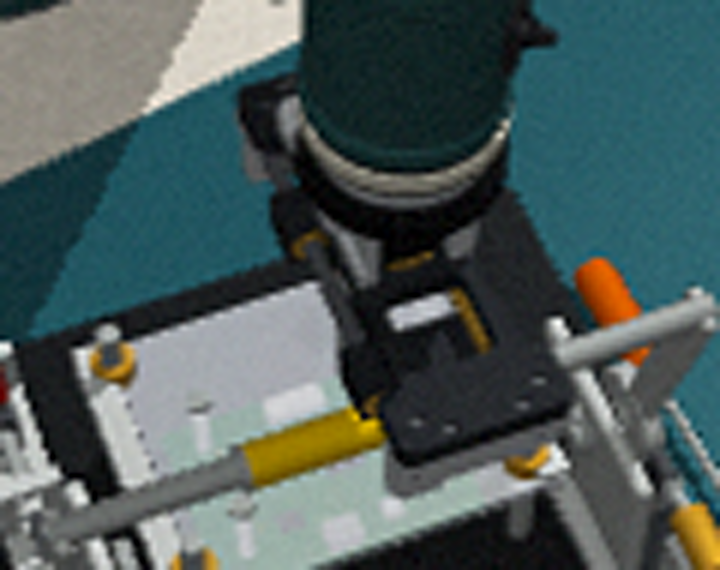

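>>> servo_tool:
  rows: [0, 0, 0, 0, 0, 0, 0, 0, 0, 0, 0, 0, 0, 0, 0, 0, 0, 0, 0, 0, 0, 0, 0, 0, 0, 0, 0, 0, 0, 0]
  claw: -1

```text
t: 12.3
eef_pos: [0.6426, -0.0927, 0.2634]
eef_rot: [0.004, 0.772, 0.635, -0.012]
wrist_force: [-2.7, 0.7, 2.0]
finger_gap: 0.0192
```

The fingers hold the sleeve (gap 19.2 mm). I'll follow the arc with the tool's orientation fixed.

>>> servo_tool:
  rows: [-7.2, 1.4, 1.7, 0, 0, 0, -14.4, 2.8, 3.2, 0, 0, 0, -21.7, 4.2, 4.2, 0, 0, 0, -29.1, 5.7, 4.8, 0, 0, 0, -36.4, 7.1, 5.1, 0, 0, 0]

```text
t: 12.92
eef_pos: [0.6103, -0.0865, 0.2703]
eef_rot: [0.009, 0.772, 0.635, -0.008]
wrist_force: [7.3, -1.3, 1.4]
finger_gap: 0.0192
```

```bash
python3 snap.py 12 230 140 350 245
```

```text
(no output)
```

View pics/scene12.png

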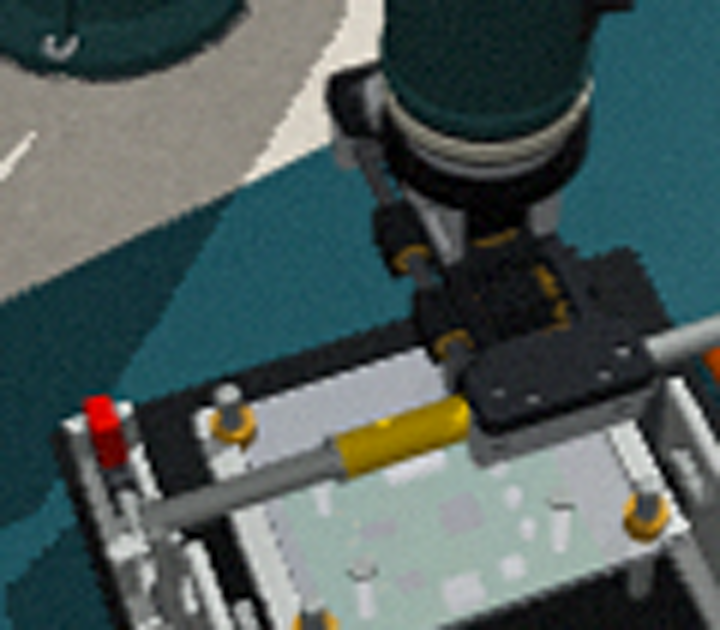

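>>> servo_tool:
  rows: [-11.4, 2.3, -1.9, 0, 0, 0, -18.8, 3.8, -2.4, 0, 0, 0, -26.1, 5.2, -3.2, 0, 0, 0, -33.3, 6.6, -4.5, 0, 0, 0, -40.5, 8, -6.1, 0, 0, 0]

```text
t: 13.6
eef_pos: [0.5718, -0.0791, 0.2679]
eef_rot: [0.013, 0.772, 0.635, -0.004]
wrist_force: [6.8, 0.1, 6.0]
finger_gap: 0.0195
```

>>> servo_tool:
  rows: [-9.2, 2, -5.6, 0, 0, 0, -16.2, 3.4, -7.9, 0, 0, 0, -23, 4.7, -10.5, 0, 0, 0, -27, 5.5, -12.3, 0, 0, 0, -27, 5.5, -12.3, 0, 0, 0]

```text
t: 14.22
eef_pos: [0.5487, -0.0744, 0.2599]
eef_rot: [0.019, 0.772, 0.635, 0.0]
wrist_force: [5.4, -0.7, 8.4]
finger_gap: 0.0192
```

```bash
python3 snap.py 13 230 140 350 245 290 140 410 235
```

```text
(no output)
```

View pics/scene13.png

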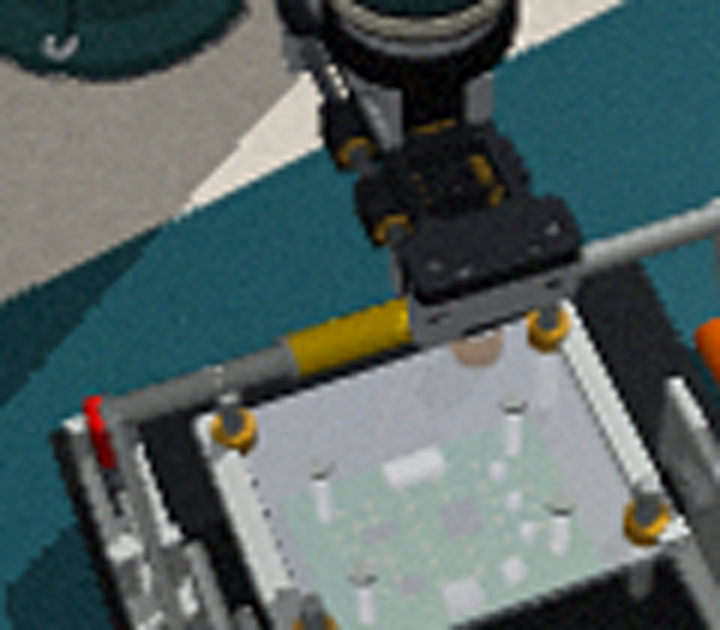

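View pics/top13.png

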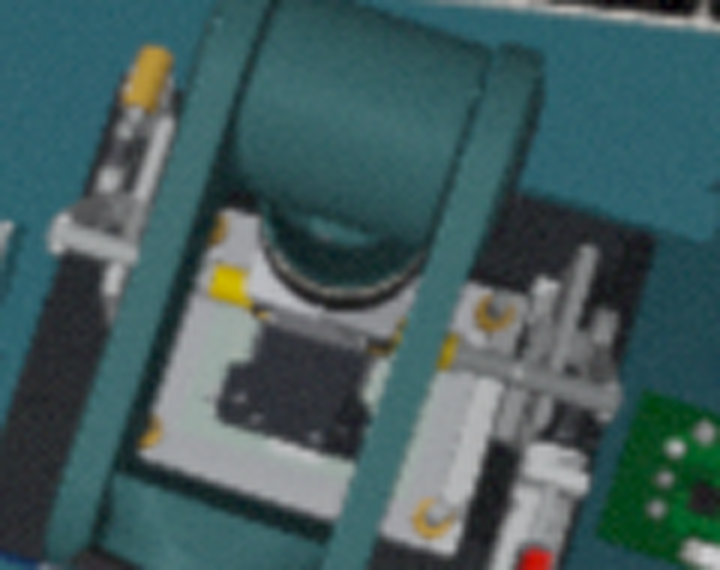

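```bash
cat > q.py <<'E'
from h import *
G=np.array([.6428,-.0923]);ex=np.array([.9815,-.1914]);ey=np.array([.1914,.9815])
def bar(q,y):
    d=.15*np.sin(.262-q)-.03885; p=G+ex*d+ey*y; return np.array([*p,.3016-.1449+.15*np.cos(.262-q)])
E
python3 - <<'E'
from q import *
S,T=load("scene13"),load("top13")
for q in(.6,.65,.7,.75,.8):
    print(q,"sleeveR",((proj(S,bar(q,-.065))-[230,140])*6).round(),((proj(T,bar(q,-.065))-[290,140])*6).round(),"sleeveL top",((proj(T,bar(q,.065))-[290,140])*6).round(),"endR top",((proj(T,bar(q,-.15))-[290,140])*6).round(),"endR sc",((proj(S,bar(q,-.15))-[230,140])*6).round())
E
```

```text
0.6 sleeveR [292. 363.] [457. 336.] sleeveL top [212. 259.] endR top [619. 386.] endR sc [102. 424.]
0.65 sleeveR [287. 354.] [452. 350.] sleeveL top [208. 273.] endR top [614. 400.] endR sc [ 99. 415.]
0.7 sleeveR [283. 346.] [448. 364.] sleeveL top [203. 287.] endR top [609. 414.] endR sc [ 95. 406.]
0.75 sleeveR [279. 339.] [443. 377.] sleeveL top [199. 301.] endR top [605. 427.] endR sc [ 92. 398.]
0.8 sleeveR [275. 332.] [439. 391.] sleeveL top [195. 315.] endR top [600. 441.] endR sc [ 89. 391.]
```

>>> servo_tool:
  rows: [-5, 1, -3, 0, 0, 0, -9, 1.7, -5, 0, 0, 0, -12, 2.3, -7, 0, 0, 0, -14, 2.7, -8, 0, 0, 0, -14, 2.7, -8, 0, 0, 0]

```text
t: 14.95
eef_pos: [0.5381, -0.0722, 0.255]
eef_rot: [0.024, 0.772, 0.635, 0.004]
wrist_force: [5.4, -0.5, 4.8]
finger_gap: 0.0192
```

```bash
python3 snap.py 14 230 140 350 245 290 140 410 235; python3 -c "
from rig import robot;s=robot.get_state();print(s['eef_pos'],s['wrist_force'],s['eef_rot'],abs(s['qd']).max())"
```

```text
[ 0.53805429 -0.07221106  0.25497646] [ 6.38291571 -0.45145419  5.88467282] [0.02358552 0.77182175 0.63538982 0.00383328] 0.002727685274559927
```

View pics/scene14.png

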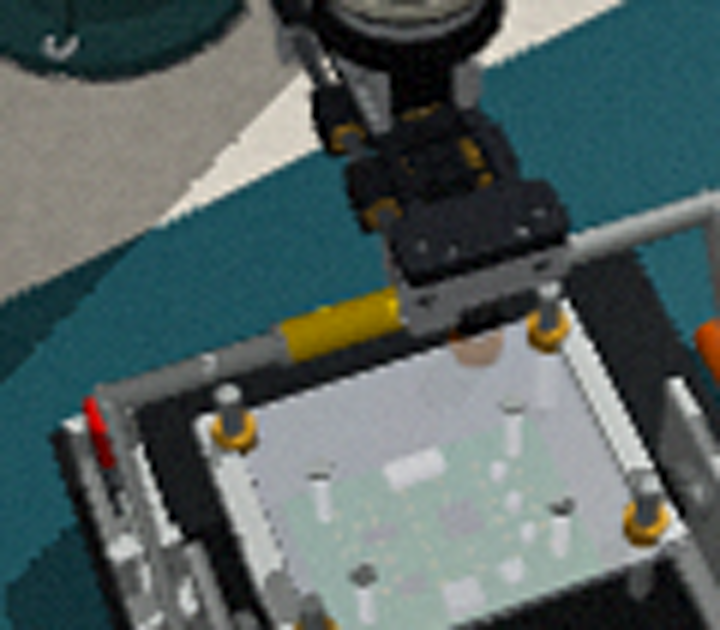

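View pics/top14.png

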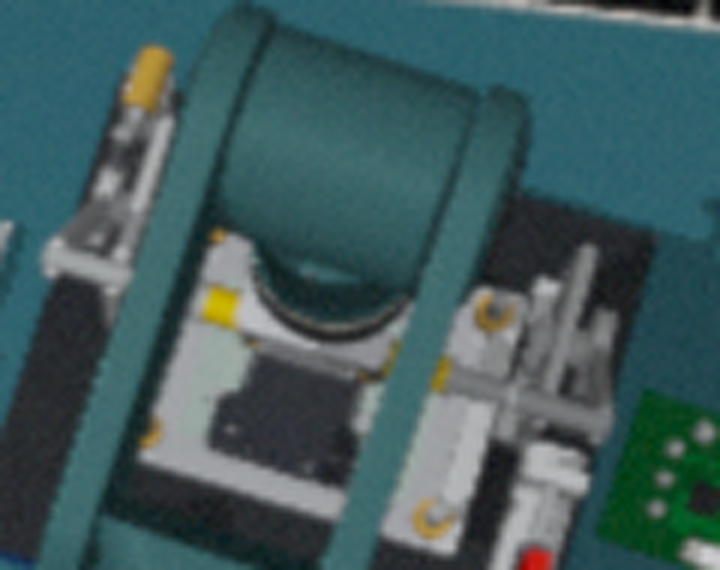

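>>> servo_tool:
  rows: [-4, 0.7, -3, 0, 0, 0, -4, 0.7, -3, 0, 0, 0, -4, 0.7, -3, 0, 0, 0, -4, 0.7, -3, 0, 0, 0, -4, 0.7, -3, 0, 0, 0]

```text
t: 15.68
eef_pos: [0.5376, -0.0721, 0.2545]
eef_rot: [0.028, 0.772, 0.635, 0.007]
wrist_force: [6.2, -1.0, 4.1]
finger_gap: 0.0191
```

```bash
sed -i 's/fx=6,fy=6/fx=1,fy=1/' snap.py; python3 snap.py 15 0 0 640 400 0 0 640 400; python3 - <<'E'
from q import *
S,T=load("scene15"),load("top15")
c,s,l=blob(mask(S,(20,120,70),(35,255,255),(265,180,310,215)));print("sc yellow",c,s)
c,s,l=blob(mask(S,(0,130,70),(8,255,255),(235,195,262,232)));print("red",c,s)
for q in(.7,.75,.8): print(q,proj(S,bar(q,-.065)),proj(T,bar(q,-.065)))
from rig import robot
st=robot.get_state();print(st['eef_pos'],st['wrist_force'],abs(st['qd']).max(),st['finger_gap'])
E
```

```text
sc yellow [286.56115108 193.38848921] [277 188  21  12 139]
red [246.11111111 211.51851852] [244 206   5  12  27]
0.7 [277.14012552 197.65446091] [364.64146222 200.58666425]
0.75 [276.43472897 196.43254405] [363.8975151  202.86875206]
0.8 [275.76952198 195.34717555] [363.16115747 205.11095165]
[ 0.53755784 -0.07212091  0.25455216] [ 6.06686577 -0.64535412  4.3648546 ] 0.0009173188683715106 0.018970479110456306
```

View pics/scene15.png

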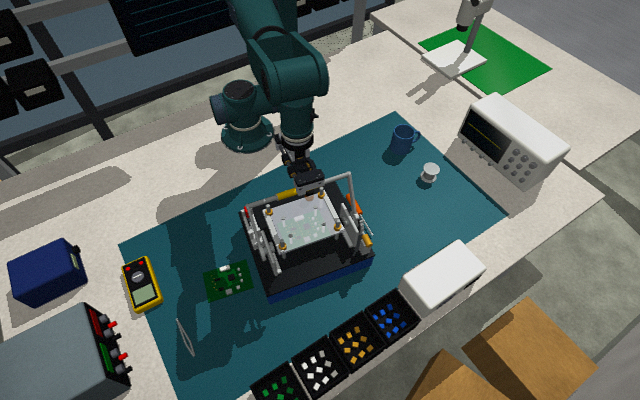

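View pics/top15.png

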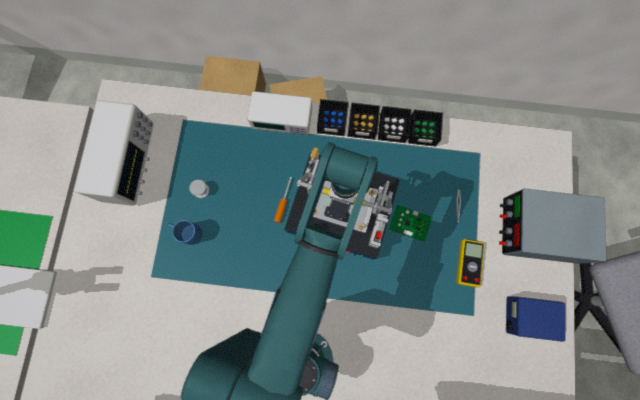

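The handle sits at about 0.73–0.74 rad and isn't moving. The tab is at its front stop, and the loose things on the bench look undisturbed in both views.

```bash
python3 -c "
from rig import robot;print(robot.sign_off());s=robot.get_state();print(s['t'],s['eef_pos'],s['finger_gap'])"
```

```text
the job is handed in; nothing more can be done
None
the job is handed in; nothing more can be done
```

I pulled the lock tab to its front end stop, then pulled the grip bar to the third click. I handed the job in at about 16 s, still gripping the bar; no verdict was reported.

**Lock:** the tab stopped hard after about 28 mm of travel, with the wrist force rising to 11 N. The camera measured about 27 mm, and the last picture still shows the tab forward.

**Handle:** the tool position and both camera views put it at about 0.73–0.74 rad, against an allowed 0.66–0.845. The arm was still, with about 7 N of spring pull on the tool and the fingers closed to 19 mm on the 20 mm sleeve. I have no direct reading of the handle angle or the finger contact force.

**Bystanders:** the things lying on the bench looked unmoved by eye in the last pictures. The arm and gripper hid the jar in those, but it was still in place in the pictures taken just before.

**Checks that disagreed:**
- **First tab grasp:** it closed on nothing. The fingertips sat roughly 15–25 mm higher than the TCP and tip figures implied, so I went 23 mm lower and it held. I allowed for this at the bar too.
- **Tool tilt:** the tool tilted about 3° under load during the pull, which did not change the reading noticeably.

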